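# Fold a dish carrier's cover over and tuck its edge under the lip

### The job

The sprung metal cover of the dish carrier stands open. Using the fingertips on its outer face only, push the cover over until it lies flat on the carrier, then, still pressing it down, push it along until its free edge is fully tucked beneath the carrier's fixed lip, so that it stays shut when you let go. Lift nothing, do not pinch the cover or touch the soft lining inside the cover, and leave the dish in its nest and the things round about where they are.

Things in the scene. Friction and masses are not known exactly. Their poses are not given: they have to be found in the camera images.
- carrier: Dish carrier, a light grey tray 150 x 112 x 27 mm fixed to the bench, with a covered dish in its nest. Origin at the centre of its underside; x points along its length from the hinge end to the lip end (the way the cover folds and is pushed), y across, z up.
- lip: Fixed aluminium lip at the end of the carrier opposite the hinge, a plate 26 x 92 x 5 mm level above the tray's end, 60 mm along carrier x from the carrier's origin; origin at the centre of the plate, 38.5 mm above the bench. Its lower face is 36 mm and its top 41 mm above the bench.
- lip_edge (a point): Middle of the lower front edge of the lip, the edge that faces the hinge: 47 mm along carrier x, 36 mm above the bench. The gap beneath is 7 mm high; the cover is 3 mm thick.
- cover (a joint): Fold angle of the cover: 0 = flat on the carrier (top face 32 mm above the bench), 1.57 = upright, at most 2.1. The cover is a flat aluminium plate 92 mm wide and 3 mm thick that reaches 98 mm from its hinge axis. A weak spring drives it open (under 2.5 N on its outer half holds it flat); let go when flat but not tucked, it springs up again. Starts open, at 1.4 to 2.0.
- cover_slide (a joint): How far the cover and its hinge pin have been pushed along the slots of the hinge, along carrier x: 0 = pulled back, 0.014 m = fully home against the stop. The slide is stiff: it needs 3 N and stays where it is left. With the cover flat and pulled back its free edge lies 4 mm short of the lip; fully home it is 10 mm beneath the lip. If it is pushed along before the cover is flat, the edge comes down on top of the lip.
- cover_pivot (a point): Middle of the cover's hinge axis (the axis runs along carrier y), 30.5 mm above the bench; at slide 0 it is 55 mm behind the carrier's origin along carrier x, and it moves with the slide.
- cover_edge (a point): Middle of the cover's free edge, 98 mm from the hinge axis.
- rib_foot (a point): Foot of the push rib, a bar 60 mm wide and 6 mm high with a sloping back (14 mm through at its foot), running across the outer face of the cover (its upper face when flat). The point lies on the outer face, in the middle of the rib, on the rib's side that faces the hinge, 72.5 mm from the hinge axis. A fingertip set on the plate between hinge and rib pushes the cover along by this rib.
- lining: Black soft lining 68 x 84 x 2.5 mm on the inner face of the cover (the lower face when flat), 12 to 80 mm from the hinge axis; origin at its centre. Not to be touched by the robot.
- petri_dish: Covered clear dish, 72 mm wide and 17 mm high, loose in the carrier's nest, its underside 6 mm above the bench; origin at the centre of its underside. Not to be lifted or moved.
- timer: Bench timer 64 x 62 x 20 mm standing beside the carrier; origin at the centre of its underside. Bystander.
- tape_roll: Roll of tape, 62 mm across, 18 mm high, lying beside the carrier; origin at the centre of its underside. Bystander.
- cal_weight: Small weight, 22 mm across, 32 mm high, beside the carrier; origin at the centre of its underside. Bystander.
- stopper: Rubber stopper, 29 mm across, 27 mm high, beside the carrier; origin at the centre of its underside. Bystander.
- syringe: Plastic syringe 19 x 122 x 25 mm lying across beyond the lip end of the carrier; origin under its middle. Bystander.

How it is judged (in metres and radians):
On the way:
1. the cover is folded down flat before its edge has passed beneath the lip (value of joint cover below 0.12 rad and value of joint cover_slide below 0.008 m), for 0.05 s.
At the end, for the whole second after the job is handed in: The cover is shut (fold angle under 0.09 rad) and pushed at least 10 of its 14 mm along, with its free edge below the lip and at least 5 mm beneath it, held by the lip alone; the dish sits in its nest (value of joint cover below 0.09 rad and value of joint cover_slide above 0.01 m and x of cover_edge in the frame of lip_edge above 0.005 m and z of cover_edge in the frame of lip_edge below 0 m and z of petri_dish in the frame of carrier between 0.002 and 0.01 m); the robot touches nothing.
It fails at once if the dish is lifted or pushed out of its nest (over 10 mm) (distance of petri_dish from where it was at the start of the episode above 0.01 m).
It fails at once if the cover is pinched or pushed from inside: its lining is touched (over 1 N) (contact force between any of the fingers, the arm and lining above 1 N).
It fails at once if a bystander is lifted or pushed away by more than 25 mm (distance of any of timer, tape_roll, cal_weight, stopper, syringe from where it was at the start of the episode above 0.025 m).
It also fails if it takes over 38 s, if anything falls off the work surface, if the arm or the gripper's body presses on something with over 40 N, if the wrist force passes 120 N, or if a joint passes its speed limit or range.

### The arm

A 6-joint arm with a two-finger parallel gripper is mounted at the origin on a cart in front of the work surface, level with it; the furniture and walls round the work are solid. World frame = base frame: x ahead of the robot, y to its left, z up, the work surface at z = 0. Lengths are in mm, angles in degrees, forces in N, time in s.
With the tool pointing down it reaches from about 300 to 850 mm from the base axis. Payload 4.2 kg.
Tool frame: the origin (TCP) lies on the centre line of the jaws, within the pads' length; the fingertips stand 14 mm ahead of it and the grasp point (between the pads) lies 5 mm behind it (env.finger_overhang is the z of the fingertips in the tool frame, in mm); z points along the fingers, y is the line along which they close (so a half turn about z gives the same grasp; the last joint's range is limited). The gripper opens to 91 mm and grips with 3 to 60 N. Pads are 32 mm wide; open, the fingers measure 118 mm over their backs; the gripper's body (76 mm by 178 mm) begins 60 mm behind the grasp point.
Start: joints at [-71.104, 18.312, 89.639, -0, 72.044, -1.146], TCP at [197.062, -540.193, 227.976] pointing down, gripper open.
Joint ranges: [-177.97, 177.97], [-48.28, 115.42], [12.27, 149.76], [-77.06, 257.06], [2.81, 150.46], [-146.56, 146.56]. Speed limits (degrees/s): [147.25, 147.25, 180, 180, 180, 180].

### API

Orientations are given as [roll, pitch, yaw] about the fixed x, y, z axes, in that order (R = Rz(yaw) Ry(pitch) Rx(roll)).
In Python, from workcell import sensors, viewer, env gives the robot as it stands. The module is installed in compiled form; this text tells all that it offers.
- The arm moves only by the tool step_arm, never from a script. Its argument "plan" is one flat list of numbers, 6 for each row, row after row: the shift along the tool's x, y, z in cm, then the turn, a rotation vector about the tool's x, y, z in rad. In form: [x, y, z, wx, wy, wz, x, y, z, wx, wy, wz, ...]. A call has 1 to 5 rows; each row shifts and turns the commanded pose from where the row before left it, along the tool's axes as they then stand; what a row does not reach is not made up. A row lasts 1/12 s, in which the tool goes at most 41.7 mm and 7.16 degrees, less where a joint would pass 70% of its speed; a pose out of reach is approached as far as the arm can. A call is refused whole if a number of a shift passes 4.17 or a number of a turn 0.125, either way. A call with a gripper value outside its range is refused whole. "hand" is the finger opening in cm, from 0 to 9.12, set as the call begins (left out, the last holds). The fingers move at their own pace and stop on an object; "newtons" is the grip in N (left out, the last holds). Time passes only in rows, so rows that do not move let the fingers close. It gives the time, the measured TCP pose, the force, the opening and the grip force at its end, in the units of the state.
- sensors.state(): the state, without advancing time (a new reading comes with each control period).
- viewer.grab_frame(name): name is "scene" or "top" or "wrist"; returns a dict with "img" (420x560x3 uint8, red, green, blue), "fx", "fy", "cx", "cy" (pixels), "position" and "attitude" of the camera in the world. Camera axes: x right, y down, z forward; pixel columns grow to the right and rows downward; lengths in mm; the calibration is good to about 2 mm. A picture is of the moment at which its call begins. There is no depth.
- env.job_done(): hands the job in; it is judged then, once.
Trained networks look in a picture, given as the dict that the camera call returned (one of the last four; its "shot" number tells which), for a name from the list of things; names that differ only in an ending like _2 or _b are one class to them, and where a whole thing is asked for, a point or a joint stands for the part that bears it (a point fixed in the world has none). Each returns a list of dicts, best first, with "score" (0 to 1); they miss things now and then, are a little off and sometimes report something else, mostly with a low value. They report only what shows in the picture. A call takes as long as a camera call.
- viewer.boxes_of(name, picture): "location" ([column, row] in pixels, amid what is visible of it).
- viewer.pinpoint(name, picture): "location" ([column, row] in pixels: a listed point, or the origin of a listed thing).
The state is a dict: "time_s": time; "qpos": joint angles; "qvel": joint speeds; "effort": joint torques, N m; "ee_pos": TCP position; "ee_rot": TCP orientation; "force": force on the tool from outside, world axes, zero at the start; "torque": the same for the moment, N m; "gripper_width": finger opening in mm; "gripper_force": force on a finger pad.
Only numpy, scipy, OpenCV 4.12 (cv2) and the standard library are available. Lean on these libraries where they do the work, as an engineer would, in place of code of your own. Each camera call takes 0.05 s, during which the arm holds its last target. There are 200 camera calls.

## Working session

There is one attempt and no reset: what is moved stays moved. The work goes in short steps, Python scripts to look and compute and a tool call to move; the robot and the scene stay as the last step left them, time stands still between calls to the robot, and variables do not carry over. Pictures are saved under pics/ and viewed, at most 10 in all, crops included, and the job is handed in when it is done.

Besides the shell and the picture viewer there is one more tool, called after ">>>" as a command line: name --argument value ..., lists and objects as JSON in quotes. step_arm: Moves the arm, as the interface text tells. Its arguments: {"type":"object","properties":{"plan":{"type":"array","items":{"type":"number"}},"hand":{"type":"number"},"newtons":{"type":"number"}},"required":["plan"]}

```bash
mkdir -p pics
cat > h.py <<'E'
import numpy as np, cv2
from scipy.spatial.transform import Rotation as R
from workcell import sensors, viewer, env
def rotm(a):
    a=np.array(a,float)
    return a if a.shape==(3,3) else R.from_euler('xyz',a,degrees=True).as_matrix()
def ray(f,uv):
    d=np.array([(uv[0]-f['cx'])/f['fx'],(uv[1]-f['cy'])/f['fy'],1.0])
    return np.array(f['position'],float), rotm(f['attitude'])@d
def onz(f,uv,z):
    p,d=ray(f,uv); return p+d*(z-p[2])/d[2]
def tri(obs):
    A=np.zeros((3,3));b=np.zeros(3)
    for f,uv in obs:
        p,d=ray(f,uv);d=d/np.linalg.norm(d);M=np.eye(3)-np.outer(d,d);A+=M;b+=M@p
    return np.linalg.solve(A,b)
E
python3 - <<'E'
from h import *
np.set_printoptions(precision=1,suppress=True)
print(sensors.state(), env.finger_overhang)
F={}
for n in('scene','top'):
    f=F[n]=viewer.grab_frame(n); print(n,f['position'],f['attitude'],f['fx'],f['cx'],f['cy'])
    cv2.imwrite(f'pics/{n}0.png',f['img'][:,:,::-1])
Z=dict(carrier=0,lip=38.5,lip_edge=36,cover_pivot=30.5,cover_edge=None,rib_foot=None,lining=None,petri_dish=6,timer=0,tape_roll=0,cal_weight=0,stopper=0,syringe=0)
for k,z in Z.items():
    obs=[]
    for n,f in F.items():
        r=viewer.pinpoint(k,f)
        for q in r[:2]: print(k,n,round(q['score'],2),np.array(q['location']), onz(f,q['location'],z) if z is not None else '')
        if r: obs.append((f,r[0]['location']))
    if len(obs)==2: print('   tri',tri(obs))
E
```

```text
{'time_s': 0.0, 'qpos': array([-71.1,  18.4,  89.7,   0. ,  72. ,  -1.1]), 'qvel': array([-0. ,  0.1, -0. , -0.1, -0.1,  0.1]), 'effort': array([  0. , -41.2, -23.2,   0.1,   0. ,  -0. ]), 'ee_pos': array([ 196.9, -539.7,  227.1]), 'ee_rot': array([-179.9,   -0. ,   20. ]), 'force': array([-1. ,  1. ,  0.3]), 'torque': array([ 0., -0., -0.]), 'gripper_force': 0.0, 'gripper_width': 91.30377646176278} 14.0
scene [  32.1 -489.1  505.4] [-122.2    1.1  -41. ] 542.2400425540062 274.67137637895803 207.30904028964804
top [421.1  62.6 892.3] [-173.6   -1.4  -91.1] 443.1195364408998 290.0263248504024 209.7881631062259
carrier scene 0.47 [332.7 282.4] [479.6 -84.8   0. ]
carrier top 0.64 [353.9 227. ] [483.9 -89.1   0. ]
   tri [481.6 -87.    0.9]
lip scene 0.93 [335.1 289.6] [ 437.4 -127.7   38.5]
lip top 0.7 [374.5 247.8] [ 440.3 -121.1   38.5]
   tri [ 441.2 -122.9   33.1]
lip_edge scene 0.69 [336.7 282.1] [ 452.1 -116.7   36. ]
lip_edge top 0.65 [372.1 244.8] [ 446.3 -117.2   36. ]
   tri [ 447.7 -118.    38.9]
cover_pivot scene 0.91 [347.4 241.1] [537.1 -58.2  30.5]
cover_pivot top 0.73 [
[... 662 characters left out ...]
-100.4    0. ]
timer top 0.73 [332.7 181.9] [577.1 -48.8   0. ]
timer top 0.64 [302.  251.1] [437.3  17.1   0. ]
   tri [508.9 -10.   10.3]
tape_roll scene 0.95 [244.9 303.7] [358.8 -35.3   0. ]
tape_roll top 0.59 [325.2 290.9] [357.6 -27.4   0. ]
   tri [359.5 -29.5  -4.6]
cal_weight scene 0.77 [404.4 277.1] [ 564.3 -146.    -0. ]
cal_weight top 0.43 [376.  184.6] [ 570.2 -137.6    0. ]
   tri [ 572.2 -140.1   -8.2]
stopper scene 0.78 [399.8 306.3] [ 510.5 -179.9    0. ]
stopper top 0.76 [405.3 213.3] [ 510.1 -195.2    0. ]
   tri [ 505.5 -188.6   10.2]
syringe scene 0.76 [321.8 343.5] [ 384.8 -157.1    0. ]
syringe top 0.86 [389.  274.8] [ 386.8 -156.4    0. ]
   tri [ 386.3 -156.4   -1.5]
```

View pics/scene0.png

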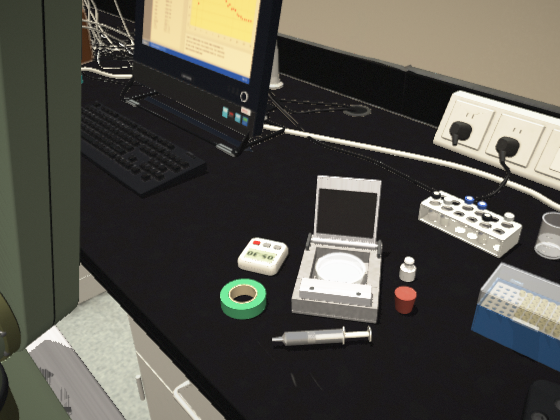

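View pics/top0.png

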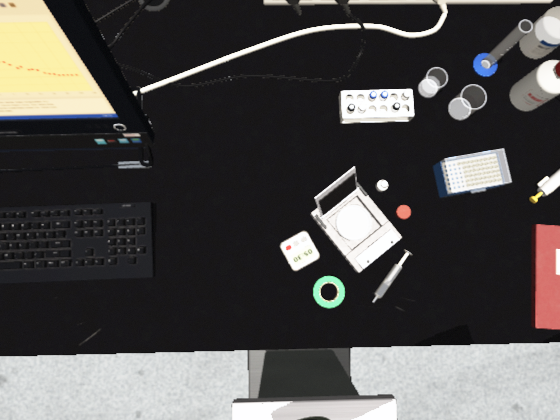

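The carrier's x axis points at about 214° world with its origin near (488, -90). The cover leans back at about 107°, and its outer face looks away from the robot. In the scene picture the cover spans about (318–382, 177–240), the lip is at (335, 290), and the timer, tape and syringe stand clear. The network's first top-view hit for the timer was wrong.

I'll go over the carrier to behind the cover with the fingers closed and the tool's x axis along the carrier's.

>>> step_arm --plan '[0, 0, 0, 0, 0, -0.122, 0, 0, 0, 0, 0, -0.122, 3, -1, 0, 0, 0, 0, 3, -1, 0, 0, 0, 0, 3, -1, 0, 0, 0, 0]' --hand 0 --newtons 10

```text
time_s: 1.82
ee_pos: [255.2, -464.3, 227.8]
ee_rot: [-180.0, -0.0, 33.9]
force: [0.4, 0.3, -0.7]
gripper_width: 60.7
gripper_force: 0.0
```

>>> step_arm --plan '[3, -1, 0, 0, 0, 0, 3, -1, 0, 0, 0, 0, 3, -1, 0, 0, 0, 0, 3, -1, 0, 0, 0, 0, 3, -1, 0, 0, 0, 0]'

```text
time_s: 2.23
ee_pos: [351.9, -338.3, 228.2]
ee_rot: [180.0, -0.0, 34.0]
force: [0.7, 0.1, -0.8]
gripper_width: 27.5
gripper_force: 0.0
```

>>> step_arm --plan '[3, -1, 0, 0, 0, 0, 3, -1, 0, 0, 0, 0, 3, -1, 0, 0, 0, 0, 3, -1, 0, 0, 0, 0, 3, -1, 0, 0, 0, 0]'

```text
time_s: 2.65
ee_pos: [448.3, -212.9, 228.2]
ee_rot: [180.0, -0.0, 34.0]
force: [-0.0, -0.8, -0.3]
gripper_width: 0.4
gripper_force: 0.0
```

>>> step_arm --plan '[3, -1, 0, 0, 0, 0, 3, -1, 0, 0, 0, 0, 3, -1, 0, 0, 0, 0, 3, -1, 0, 0, 0, 0, 0, 0, 0, 0, 0, 0]'

```text
time_s: 3.07
ee_pos: [527.7, -110.1, 227.8]
ee_rot: [-180.0, -0.2, 34.3]
force: [0.6, -0.7, 0.2]
gripper_width: 0.3
gripper_force: 0.0
```

>>> step_arm --plan '[2.5, -0.95, 0, 0, 0, 0, 2.5, -0.95, 0, 0, 0, 0, 2.5, -0.95, 0, 0, 0, 0, 2.5, -0.95, 0, 0, 0, 0, 0, 0, 0, 0, 0, 0]'

```text
time_s: 3.48
ee_pos: [588.4, -23.5, 227.6]
ee_rot: [-180.0, -0.1, 34.2]
force: [0.5, 0.3, -0.1]
gripper_width: 0.6
gripper_force: 0.0
```

```bash
cat > look.py <<'E'
from h import *
import sys
np.set_printoptions(precision=1,suppress=True)
s=sensors.state(); print(s['time_s'],s['ee_pos'],s['ee_rot'],s['force'])
F={n:viewer.grab_frame(n) for n in sys.argv[2].split(',')}
for n,f in F.items(): cv2.imwrite(f'pics/{n}{sys.argv[1]}.png',f['img'][:,:,::-1])
O=np.array([488.5,-90.5,0]);u=np.array([-.829,-.559,0]);v=np.array([.559,-.829,0])
for k,z in dict(lip_edge=36,lip=38.5,cover_pivot=30.5,cover_edge=0,rib_foot=0).items():
    obs=[]
    for n,f in F.items():
        r=viewer.pinpoint(k,f)
        if r and r[0]['score']>.3:
            obs.append((f,r[0]['location'])); p=onz(f,r[0]['location'],z or 32)
            print(k,n,round(r[0]['score'],2),np.array(r[0]['location']),'su',(p-O)@u,(p-O)@v if 1 else '')
    if len(obs)>1: p=tri(obs);print('  tri',p,'su',(p-O)@u,(p-O)@v)
E
python3 look.py 1 scene,top,wrist
```

```text
3.4833 [588.4 -23.5 227.6] [-180.    -0.1   34.2] [ 0.5  0.3 -0.1]
lip_edge scene 0.88 [334.5 282.7] su 46.74509266812744 -1.2415101156289907
lip_edge wrist 0.9 [278.3 316. ] su 50.81683785219025 1.610371965555121
  tri [ 447.8 -118.4   38.2] su 49.37757324784457 0.3718795318699364
lip scene 0.82 [335.2 291.1] su 65.97995884265606 2.867722589495653
lip wrist 0.55 [277.1 323.3] su 60.42851048600406 0.01875929950842803
  tri [ 437.3 -126.5   35.5] su 62.528300501995275 1.198725346596337
cover_pivot scene 0.62 [345.3 241.9] su -55.59340086483482 -2.352337952154027
cover_edge scene 0.87 [351.2 175.2] su -258.56864419086753 -23.054501436667152
cover_edge top 0.45 [333.7 184.3] su -89.30520288812605 7.361167837360469
cover_edge wrist 0.84 [273.3 245.1] su -50.08812626492977 -4.916849658544496
  tri [556.8 -37.3 124. ] su -86.32285931732616 -5.8890229617169965
rib_foot scene 0.57 [343.7 192.3] su -195.76824810473767 -26.773254592649607
rib_foot wrist 0.84 [271.4 243.7] su -51.98203986396436 -7.30423390371077
  tri [549.9 -38.5 100.7] su -80.00618637384825 -8.793129796904047
```

View pics/wrist1.png

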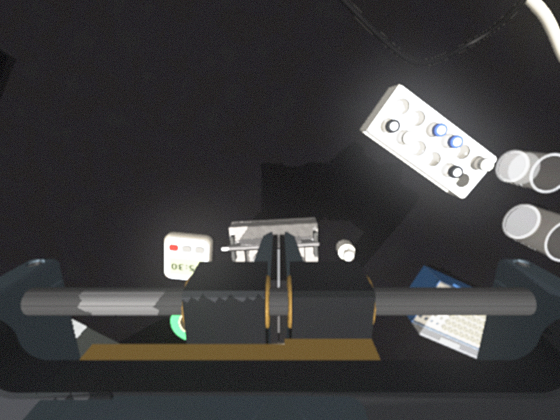

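>>> step_arm --plan '[0, 0, 2.6, 0, 0, 0, 0, 0, 2.6, 0, 0, 0, 0, 0, 2.6, 0, 0, 0, 0, 0, 2.6, 0, 0, 0, 0, 0, 2.4, 0, 0, 0]'

```text
time_s: 4.8
ee_pos: [586.0, -26.4, 98.6]
ee_rot: [-180.0, 0.0, 34.0]
force: [0.7, -0.1, -0.4]
gripper_width: 0.5
gripper_force: 0.0
```

>>> step_arm --plan '[-0.8, 0, 0, 0, 0, 0, -0.8, 0, 0, 0, 0, 0, -0.8, 0, 0, 0, 0, 0, -0.8, 0, 0, 0, 0, 0, -0.8, 0, 0, 0, 0, 0]'

```text
time_s: 5.22
ee_pos: [553.6, -49.6, 101.9]
ee_rot: [179.8, -0.2, 34.0]
force: [0.7, 0.5, 0.5]
gripper_width: 0.1
gripper_force: 0.4
```

>>> step_arm --plan '[-0.5, 0, 0, 0, 0, 0, -0.5, 0, 0, 0, 0, 0, -0.5, 0, 0, 0, 0, 0, -0.4, 0, 0, 0, 0, 0, 0, 0, 0, 0, 0, 0]'

```text
time_s: 5.63
ee_pos: [536.6, -59.9, 100.0]
ee_rot: [-180.0, 0.0, 34.0]
force: [0.4, -0.0, -0.1]
gripper_width: 0.6
gripper_force: 0.0
```

```bash
python3 look.py 2 scene,top
```

```text
5.6333 [536.6 -59.9 100. ] [-180.    0.   34.] [ 0.4 -0.  -0.1]
lip_edge scene 0.89 [333.9 283. ] su 47.5364427745733 -1.908626630947527
lip scene 0.71 [333.7 290.8] su 65.86105467697756 0.8887410568394749
cover_pivot scene 0.67 [345.1 242.2] su -54.77214084487745 -2.5240697904306124
cover_edge scene 0.84 [343.4 198.4] su -175.8065413329008 -24.151103659571618
rib_foot scene 0.7 [342.4 211.3] su -135.7661807901959 -19.480531591362677
```

View pics/scene2.png

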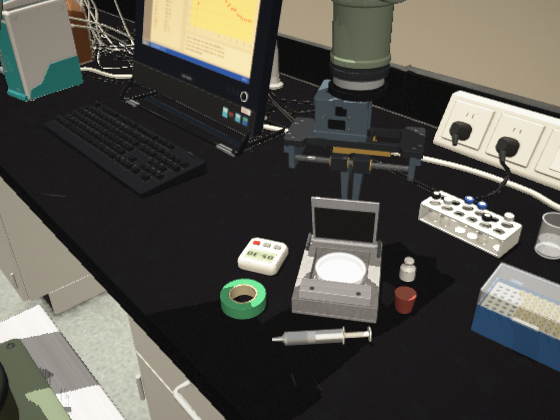

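The cover is folding: its edge is now at row 198 (it was 175), the pivot hasn't moved, and the fingers are behind it at (347, 185). I'll follow the arc down.

>>> step_arm --plan '[-0.65, 0, 0.4, 0, 0, 0, -0.65, 0, 0.4, 0, 0, 0, -0.6, 0, 0.4, 0, 0, 0, -0.6, 0, 0.45, 0, 0, 0, 0, 0, 0, 0, 0, 0]'

```text
time_s: 6.65
ee_pos: [514.6, -74.1, 82.3]
ee_rot: [-179.9, 0.1, 34.0]
force: [0.2, -0.9, 0.2]
gripper_width: 0.2
gripper_force: 0.1
```

>>> step_arm --plan '[-0.45, 0, 0.55, 0, 0, 0, -0.45, 0, 0.55, 0, 0, 0, 0, 0, 0, 0, 0, 0]'

```text
time_s: 6.9
ee_pos: [507.8, -78.8, 71.3]
ee_rot: [-179.9, 0.1, 34.0]
force: [0.3, 0.3, 1.0]
gripper_width: 0.1
gripper_force: 0.2
```

```bash
python3 look.py 3 scene,top
```

```text
6.9 [507.8 -78.8  71.3] [-179.9    0.1   34. ] [0.3 0.3 1. ]
lip_edge scene 0.98 [336.4 281.1] su 42.91409060814571 0.6553820878583778
lip_edge top 0.61 [370.  244.7] su 47.42330410876715 -4.717227660462118
  tri [ 448.8 -114.9   37.8] su 46.491246837602375 -1.9721376514745756
lip scene 0.93 [337.2 291.8] su 66.71476842183468 5.597773187064398
lip top 0.48 [377.9 250.4] su 64.82797705349871 0.8688490879676536
  tri [ 436.8 -129.4   35.9] su 64.62693291530309 3.344547766383208
cover_pivot scene 0.96 [343.9 240.4] su -58.88964575425411 -4.958750458323038
cover_edge scene 0.64 [338.4 253.7] su -22.5781124280184 -7.298472638739392
cover_edge top 0.42 [370.4 234. ] su 31.436250035894055 8.976338915442064
  tri [ 464.7 -106.9   71.3] su 28.83435605964236 0.27954015447688896
rib_foot scene 0.62 [337.4 250.2] su -30.53270713646546 -10.072238718826151
```

View pics/scene3.png

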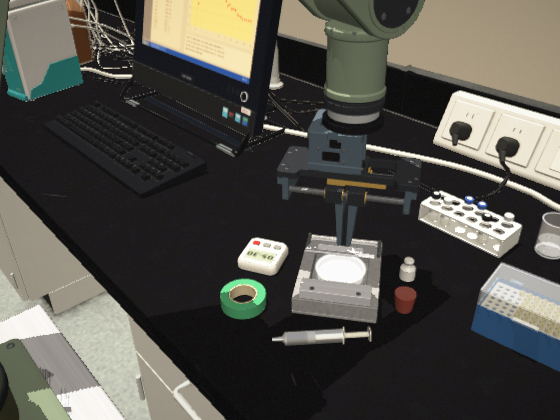

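The cover is at about 27°, with its edge at (338, 254), and its slide is still at zero. I'll bring it flat now.

>>> step_arm --plan '[-0.25, 0, 0.6, 0, 0, 0, -0.15, 0, 0.6, 0, 0, 0, -0.1, 0, 0.6, 0, 0, 0, 0, 0, 0.5, 0, 0, 0, 0, 0, 0, 0, 0, 0]'

```text
time_s: 7.92
ee_pos: [504.2, -81.3, 48.1]
ee_rot: [-179.9, 0.1, 34.0]
force: [-0.8, -0.7, 0.1]
gripper_width: 0.6
gripper_force: 0.2
```

>>> step_arm --plan '[0, 0, 0.2, 0, 0, 0, 0, 0, 0.1, 0, 0, 0, 0, 0, 0, 0, 0, 0]'

```text
time_s: 8.17
ee_pos: [504.6, -81.2, 46.3]
ee_rot: [-180.0, 0.0, 34.0]
force: [-1.9, -0.7, 0.8]
gripper_width: 0.4
gripper_force: 0.4
```

```bash
python3 look.py 4 scene,top
```

```text
8.1667 [504.6 -81.2  46.3] [-180.    0.   34.] [-1.9 -0.7  0.8]
lip_edge scene 0.95 [335. 283.] su 47.19255487806804 -0.49609976320249416
lip_edge top 0.95 [371.6 243.3] su 47.027359744826185 -0.5687158885167563
  tri [ 449.2 -116.4   35.9] su 47.036467262653815 -0.5299981536964893
lip scene 0.92 [334. 290.] su 64.224243962289 0.9991458862821325
lip top 0.51 [375.4 249.5] su 60.652996754523805 -2.0739485872865657
  tri [ 437.9 -124.1   35.1] su 60.76522796926431 -0.4582266629500502
cover_pivot scene 0.65 [344.5 242.6] su -53.56447601385449 -3.231657217899155
cover_edge scene 0.95 [333.8 282.9] su 42.6475268620557 -2.731327164118735
cover_edge top 0.64 [370.  243.6] su 46.060933943978135 -2.708634680808366
  tri [ 449.  -113.8   34.4] su 45.73441238015461 -2.736288573974207
rib_foot scene 0.81 [334.8 272.5] su 20.688306760594866 -5.131377261770721
```

>>> step_arm --plan '[0, 0, 0.1, 0, 0, 0, 0, 0, 0.1, 0, 0, 0, 0, 0, 0, 0, 0, 0]'

```text
time_s: 9.02
ee_pos: [505.3, -81.4, 45.9]
ee_rot: [180.0, -0.0, 34.0]
force: [-3.8, 0.9, 12.6]
gripper_width: 0.6
gripper_force: 5.9
```

Pressing with 12.6 N, the cover is flat. Next I'll push it along.

>>> step_arm --plan '[-0.4, 0, 0, 0, 0, 0, -0.4, 0, 0, 0, 0, 0, -0.4, 0, 0, 0, 0, 0, -0.4, 0, 0, 0, 0, 0, 0, 0, 0, 0, 0, 0]'

```text
time_s: 9.43
ee_pos: [493.6, -90.2, 45.9]
ee_rot: [179.8, -0.2, 34.0]
force: [0.5, 2.1, 8.2]
gripper_width: 0.2
gripper_force: 4.2
```

>>> step_arm --plan '[-0.3, 0, 0, 0, 0, 0, -0.3, 0, 0, 0, 0, 0, 0, 0, 0, 0, 0, 0]'

```text
time_s: 9.68
ee_pos: [489.5, -93.8, 45.9]
ee_rot: [179.8, -0.3, 34.0]
force: [3.0, 1.3, 6.9]
gripper_width: 0.8
gripper_force: 3.3
```

```bash
python3 look.py 5 scene,top
```

```text
9.6833 [489.5 -93.8  45.9] [179.8  -0.3  34. ] [3.  1.3 6.9]
lip_edge scene 0.81 [336. 284.] su 48.8872437087718 1.1267577971437106
lip scene 0.86 [334.5 288.8] su 61.742192178380954 1.228512023497764
cover_pivot scene 0.76 [343.1 248.1] su -39.534704855496074 -3.1086017626467886
cover_pivot top 0.75 [344. 209.] su -37.928966850124354 -4.360815882877581
  tri [518.  -66.1  31.3] su -38.12164704812048 -3.717492967761114
cover_edge scene 0.6 [335.1 287.1] su 50.67723510697518 0.389606188025418
rib_foot scene 0.93 [334.1 279.4] su 35.39161287951943 -3.5733706850611657
rib_foot top 0.71 [300.8 250.1] su -21.01031513227958 -120.31343373139181
  tri [476.5 -19.7 -32.8] su -29.64384734470957 -65.3967311105214
```

View pics/scene5.png

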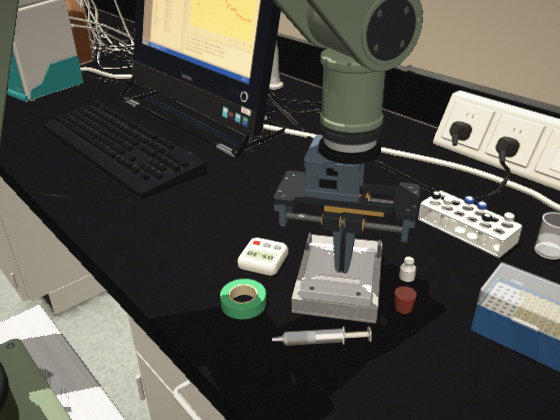

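The plate has been dragged along about 14 mm by friction (pivot from -54 to -39, rib foot from 21 to 35). The cover lies flat, with its edge under the lip at about row 287. I'll go on to the rib to make sure it is at the stop.

>>> step_arm --plan '[-0.4, 0, 0, 0, 0, 0, -0.4, 0, 0, 0, 0, 0, -0.3, 0, 0, 0, 0, 0, -0.2, 0, 0, 0, 0, 0, 0, 0, 0, 0, 0, 0]'

```text
time_s: 10.7
ee_pos: [478.8, -101.2, 45.8]
ee_rot: [179.7, -0.3, 34.0]
force: [2.1, 1.7, 5.7]
gripper_width: 0.5
gripper_force: 3.9
```

>>> step_arm --plan '[-0.1, 0, 0, 0, 0, 0, -0.1, 0, 0, 0, 0, 0, 0, 0, 0, 0, 0, 0]'

```text
time_s: 10.95
ee_pos: [478.6, -101.5, 45.9]
ee_rot: [179.7, -0.5, 33.9]
force: [6.9, 5.8, 4.3]
gripper_width: 0.6
gripper_force: 5.5
```

The push meets 9 N at the rib, so the cover is at the stop. I'll ease off and lift clear.

>>> step_arm --plan '[0.15, 0, -0.15, 0, 0, 0, 0, 0, -0.3, 0, 0, 0, 0, 0, -1, 0, 0, 0, 0, 0, -3, 0, 0, 0, 0, 0, -3, 0, 0, 0]'

```text
time_s: 11.37
ee_pos: [474.2, -101.0, 118.6]
ee_rot: [-179.8, 0.2, 34.0]
force: [0.3, 0.3, 0.0]
gripper_width: 0.7
gripper_force: 0.0
```

>>> step_arm --plan '[3, 0, -3, 0, 0, 0, 3, 0, -3, 0, 0, 0, 3, 0, 0, 0, 0, 0, 3, 0, 0, 0, 0, 0, 0, 0, 0, 0, 0, 0]'

```text
time_s: 11.78
ee_pos: [578.4, -32.3, 178.2]
ee_rot: [179.9, -0.3, 34.2]
force: [0.2, 0.3, -1.1]
gripper_width: 0.6
gripper_force: 0.0
```

```bash
python3 look.py 6 scene,top,wrist
```

```text
11.7833 [578.4 -32.3 178.2] [179.9  -0.3  34.2] [ 0.2  0.3 -1.1]
lip_edge scene 0.75 [336.6 281.9] su 44.47290157302543 1.185553501301861
lip_edge wrist 0.81 [276.2 332. ] su 51.22402097876761 -1.2278323489125427
  tri [ 448.5 -117.8   39.3] su 48.41744112776455 0.24634715087891834
lip scene 0.97 [334.4 287.9] su 60.01776487537494 0.8017517108199428
lip top 0.69 [379.2 183.8] su -38.545917267345104 80.0982193948351
lip wrist 0.48 [278.5 339.7] su 59.894856743938966 1.4826486517024549
  tri [ 491.5 -117.2   54.5] su 12.449958397301671 23.75683674211181
cover_pivot scene 0.57 [343.2 245.9] su -44.94128645932596 -3.8128096679808863
cover_pivot wrist 0.74 [274.2 256.9] su -42.005430918269425 -3.4917601188153498
  tri [522.  -63.7  32.1] su -42.75048252856219 -3.5062976308532967
cover_edge scene 0.79 [333.5 285.3] su 47.58299229334595 -2.2834503948643494
cover_edge wrist 0.75 [278.1 319.1] su 36.549632226058236 0.9583695585654688
  tri [ 453.9 -112.5   26.3] su 40.93975015963332 -1.1150172587429559
rib_foot scene 0.6 [333.5 274.7] su 25.775216714006394 -6.051939698448142
rib_foot wrist 0.75 [276.3 319.4] su 36.9642266137331 -1.1441806124792677
  tri [ 459.5 -106.4   37.9] su 32.93375349075389 -3.060655225708482
```

View pics/scene6.png

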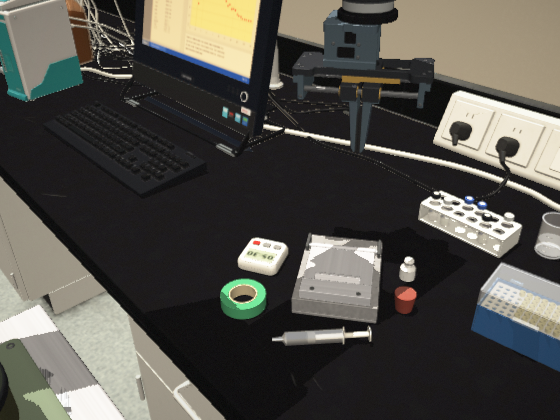

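The cover stays shut with the hand well clear: it lies flat at about (340, 260) with its edge under the lip at (334, 288). The pivot has moved about 13 mm and the surrounding objects have not moved, so I'm handing in.

```bash
python3 -c "
from workcell import env
print(env.job_done())"
```

```text
the job is handed in; nothing more can be done
None
```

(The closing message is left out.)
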